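Strip the vegetable slicer for washing: left-hand hub nut and slicing disc

TASK

The vegetable slicer is due for washing and its cover is already off. Unscrew the black wing nut that holds the slicing disc: it has a left-hand thread, so it loosens clockwise. Feel that it gives, go up with it, never force the thread or pull before it is free, and lay it in the yellow tray; then lift the disc straight off the spindle by its hub and lay it flat in the tray beside the nut, setting both down rather than dropping them and leaving the other things on the table where they are.

Things in the scene. Friction and masses are not known exactly. Their poses are not given: they have to be found in the camera images.
- slicer: Low bench vegetable slicer, fixed, cover off: aluminium housing 225 x 190 mm, top at 66 mm, a round steel pan on it (184 mm across, rim at 90 mm) round the spindle, a 120 mm high motor hump behind (near face 98 mm from the spindle on the slicer's +x side), a discharge chute on its -x side. Origin: on the table under the spindle's axis; z up.
- hub_nut: Black wing nut, about 0.12 kg: collar 48 mm across, 23.5 mm high, open below; on top a grip bar 62 mm long, 14 mm thick, from 23.5 to 48.5 mm above the origin. Origin: centre of its underside, on the axis; z up, x along the bar. At the start tight on the disc's hub, origin 106 to 108 mm above the table, bar along the slicer's x; a sprung flange below the disc clamps it with about 18 N.
- nut_bar (a point): Centre of the grip bar, 36 mm above the nut's origin. Left-hand thread, 9 mm a turn: turned clockwise seen from above the nut climbs 1.4 mm a radian, its drag (about 0.15 N m) fading; somewhere between 1.1 and 2.4 rad from the start, differing each time, it is out of the thread and lifts straight off; 0.2 rad further it meets a stop. Counter-clockwise it tightens and jams.
- spindle_tip (a point): Tip of the slicer's upright steel spindle (thread 30 mm across, held by the motor brake), 127 mm above the table; nut and disc are off when their undersides are above it. Try with a light pull whether the nut is free and turn on if it still holds: over 40 N between nut and spindle (from turning, side load, holding down or pulling) spoils the thread.
- slicing_disc: Steel slicing disc, about 0.4 kg, 156 mm across, 4 mm thick; a round hub 46 mm across stands up from the plate to 24 mm above the origin (bore 32 mm, spindle through it: lift straight up). Origin: centre of the underside; z up. At the start 82 to 84 mm above the table, under the nut; with the nut off the flange raises it to 85.5 mm.
- disc_hub (a point): Centre of the disc's hub, 14 mm above the disc's origin; axes as the disc's.
- wash_tray: Yellow plastic tray, fixed, 299 (its x) x 360 (its y) x 92 mm, open above; floor 256 x 316 mm inside, 5 mm above the table; rim at 92 mm. Its long side (its y) runs roughly along the world's x. Origin: centre of the underside; z up.
- rolling_pin: Wooden rolling pin 300 mm long, 30 mm thick. Bystander; origin at the centre of its underside.
- flour_shaker: Steel flour shaker 72 mm across, 88 mm high. Bystander; origin at the centre of its underside.
- tub_blue: Small white tub with blue lid, 73 mm across, 47 mm high. Bystander; origin at the centre of its underside.
- tub_white: White tub, 73 mm across, 64 mm high. Bystander; origin at the centre of its underside.
There are look-alikes about, which are no part of the job. Leave any pink look-alike of the hub_nut alone.

How it is judged:
On the way, in this order (a step that is already met when the one before it is completed fails the run):
1. the nut is unscrewed and lifted clear of the spindle (z of hub_nut in the frame of slicer above 0.13 m), for 0.1 s.
2. the disc is lifted clear of the spindle (z of slicing_disc in the frame of slicer above 0.13 m), for 0.1 s.
At the end, for the whole second after the job is handed in: nut in the yellow tray (origin within the walls, under 60 mm above the tray's underside); disc flat on the tray's floor (origin under 13 mm above the underside, tilt under 0.12 rad); their centres at least 80 mm apart; both released and at rest (x of hub_nut in the frame of wash_tray between -0.135 and 0.135 m and y of hub_nut in the frame of wash_tray between -0.165 and 0.165 m and z of hub_nut in the frame of wash_tray between 0 and 0.06 m and x of slicing_disc in the frame of wash_tray between -0.08 and 0.08 m and y of slicing_disc in the frame of wash_tray between -0.11 and 0.11 m and z of slicing_disc in the frame of wash_tray between 0 and 0.013 m and angle between slicing_disc's own z axis and vertical below 0.12 rad and horizontal distance between hub_nut and slicing_disc above 0.08 m and linear speed of each of hub_nut, slicing_disc below 0.03 m/s); the robot touches nothing.
It fails at once if the thread is forced: more than 40 N between nut and spindle (turned the wrong way, side-loaded, held down while it climbs, or pulled before it is free) (contact force between hub_nut and slicer above 40 N).
It fails at once if the nut or the disc is dropped (faster than 0.8 m/s out of the fingers) ((linear speed of hub_nut above 0.8 m/s and contact force between the fingers and hub_nut below 0.2 N) or (linear speed of slicing_disc above 0.8 m/s and contact force between the fingers and slicing_disc below 0.2 N)).
It fails at once if a bystander is moved by more than 30 mm (distance of any of rolling_pin, flour_shaker, tub_blue, tub_white from where it was at the start of the episode above 0.03 m).
It also fails if it takes over 72 s, if anything falls off the work surface, if the arm or the gripper's body presses on something with over 40 N, if the wrist force passes 120 N, or if a joint passes its speed limit or range.

ROBOT

A 7-joint arm with a two-finger parallel gripper is mounted at the origin on a cart in front of the work surface, level with it; the furniture and walls round the work are solid. World frame = base frame: x ahead of the robot, y to its left, z up, the work surface at z = 0. Lengths are in m, angles in rad, forces in N, time in s.
With the tool pointing down it reaches from about 0.425 to 1.025 m from the base axis. Payload 9.4 kg.
Tool frame: the origin (TCP) lies on the mounting face of the last link; the fingertips stand 186 mm ahead of it and the grasp point (between the pads) lies 167 mm ahead of it; z points along the fingers, y is the direction in which the jaws open and shut (so a half turn about z gives the same grasp; the last joint's range is limited). The gripper opens to 93 mm and grips with 3 to 60 N. Pads are 15 mm wide; open, the fingers measure 128 mm over their backs; the gripper's body (75 mm by 188 mm) begins 65 mm behind the grasp point.
Start: joints at [-1.228, 0.599, -0.003, 1.599, 0.002, 0.943, -0.08], TCP at [0.295, 0.662, 0.405] pointing down, gripper open.
Joint ranges: [-2.57, 2.57], [-0.35, 1.97], [-1.29, 1.29], [0.11, 2.56], [-1.05, 4.19], [0.11, 1.86], [-2.63, 2.63]. Speed limits (rad/s): [2.22, 2.22, 3.01, 3.01, 3.14, 3.14, 3.14].

INTERFACE

Orientations are given as a unit quaternion [w, x, y, z].
In Python, from plant import manip gives the robot as it stands.
- The arm moves only by the shell command python3 -m creep 'ROWS'. ROWS is JSON, a list of rows, each a list of 7 numbers: the turn, a rotation vector about the world's x, y, z in degrees, then the shift along the world's x, y, z in m, then the finger opening in m, from 0 to 0.093. In form: [[rx, ry, rz, dx, dy, dz, fingers], ...]. A call has 1 to 12 rows; each row shifts and turns the commanded pose from where the row before left it; what a row does not reach is not made up. A row lasts 1/12 s, in which the tool goes at most 41.7 mm and 7.16 degrees, less where a joint would pass 70% of its speed; a pose out of reach is approached as far as the arm can. A call with a gripper value outside its range is refused whole. The fingers move at their own pace and stop on an object; the grip force is fixed at half the most. Time passes only in rows, so rows that do not move let the fingers close. It gives the time, the measured TCP pose, the force and the opening at its end, in the units of the state.
- manip.get_obs(): the state, without advancing time (a new reading comes with each control period).
- manip.capture(name): name is "scene" or "top" or "wrist"; returns the picture (480x640x3 uint8, red, green, blue); there is no depth.
- manip.camera_params(name): a dict with "intrinsics" (3x3 intrinsics, pixels), "k1" (the pictures are not rectified: a ray, as slopes to the right and down, at radius r is drawn at 1 + k1 r^2 times it, then the intrinsics apply), "rvec" (rotation vector, rad) and "tvec" (3), from world to camera coordinates, as OpenCV has them; the wrist camera has in their place "hand_eye" (4x4, takes a point from camera to tool coordinates, whose origin is the TCP and whose axes are the flange's). Camera axes: x right, y down, z forward; pixel columns grow to the right and rows downward; lengths in m; the calibration is good to about 2 mm. A picture is of the moment at which its call begins: read the wrist's pose just before it. camera_params takes no time and is no camera call.
- manip.hand_in(): hands the job in, once; it reports no verdict.
The state is a dict: "t": time; "joints": joint angles; "joint_vel": joint speeds; "effort": joint torques, N m; "ee_pos": TCP position; "tool_rot": TCP orientation; "ft_force": force on the tool from outside, world axes, zero at the start; "wrist_torque": the same for the moment, N m; "gripper_width": opening from 0.0 (shut) to 1.0 (fully open).
Only numpy, scipy, OpenCV 4.12 (cv2) and the standard library are available. Lean on these libraries where they do the work, as an engineer would, in place of code of your own. Each camera call takes 0.05 s, during which the arm holds its last target.

## Working session

There is one attempt and no reset: what is moved stays moved. The work goes in short steps, Python scripts to look and compute and a shell command to move; the robot and the scene stay as the last step left them, time stands still between calls to the robot, and variables do not carry over. Pictures are saved under pics/ and viewed, and the job is handed in when it is done.

```bash
ls; mkdir -p pics; python3 - <<'E'
from plant import manip
import cv2
o=manip.get_obs(); print({k:(v if not hasattr(v,'round') else v) for k,v in o.items()})
for n in("scene","top"):
    cv2.imwrite(f"pics/{n}0.png",manip.capture(n)[:,:,::-1]); print(n,manip.camera_params(n))
print(manip.camera_params("wrist"))
E
```

```text
pics
{'t': 0.0, 'joints': array([-1.22771418,  0.60014141, -0.00252759,  1.60012277,  0.00180269,
        0.94289259, -0.07981927]), 'joint_vel': array([-0.00128687, -0.00123498,  0.00089194, -0.00018238,  0.00123506,
       -0.00100682, -0.00050914]), 'effort': array([-1.26462663e-03, -7.65065145e+01,  1.49731580e+00, -2.52350378e+01,
       -5.23373298e-02,  1.70080620e-02,  1.43863622e-04]), 'ee_pos': array([0.29540212, 0.6618746 , 0.40385074]), 'tool_rot': array([-8.65527569e-05,  2.08339664e-01,  9.78056223e-01, -7.76278492e-04]), 'ft_force': array([ 0.34757228,  0.63058622, -0.91898656]), 'wrist_torque': array([-0.02021268, -0.05051796, -0.03208719]), 'gripper_width': 0.9964291091898924}
scene {'intrinsics': array([[497.56717713,   0.        , 317.05028529],
       [  0.        , 497.56717713, 243.31115772],
       [  0.        ,   0.        ,   1.        ]]), 'k1': -0.02493960472032265, 'rvec': array([ 2.54336909, -0.34270743,  0.12443679]), 'tvec': array([-0.34507997,  0.24425961,  1.18251773])}
top {'intrinsics': array([[594.39214351,   0.        , 327.49844479],
       [  0.        , 594.39214351, 223.27909182],
       [  0.        ,   0.        ,   1.        ]]), 'k1': 0.03631338179701111, 'rvec': array([ 2.15453777, -2.10143687,  0.20066699]), 'tvec': array([0.10589933, 0.42589827, 1.64921953])}
{'intrinsics': array([[379.78860729,   0.        , 314.26227092],
       [  0.        , 379.78860729, 241.2843077 ],
       [  0.        ,   0.        ,   1.        ]]), 'k1': -0.08336882525605194, 'hand_eye': array([[ 4.16926610e-04, -9.64353068e-01, -2.64618566e-01,
         7.35145905e-02],
       [ 9.99998447e-01, -5.10961576e-05,  1.76178379e-03,
        -6.30759117e-04],
       [-1.71250259e-03, -2.64618890e-01,  9.64351549e-01,
         1.95965020e-02],
       [ 0.00000000e+00,  0.00000000e+00,  0.00000000e+00,
         1.00000000e+00]])}
```

View pics/scene0.png

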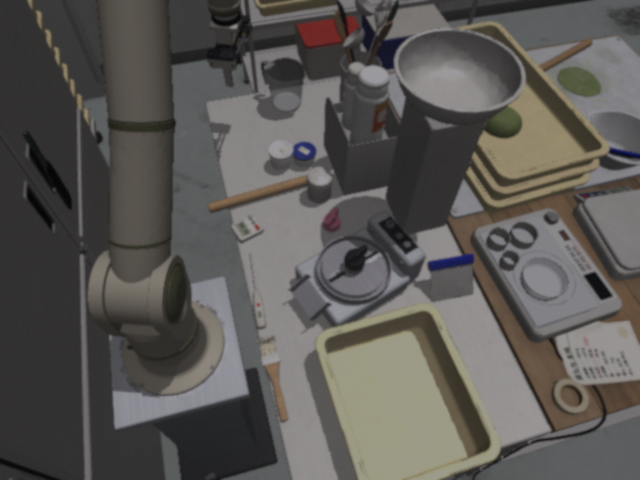

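View pics/top0.png

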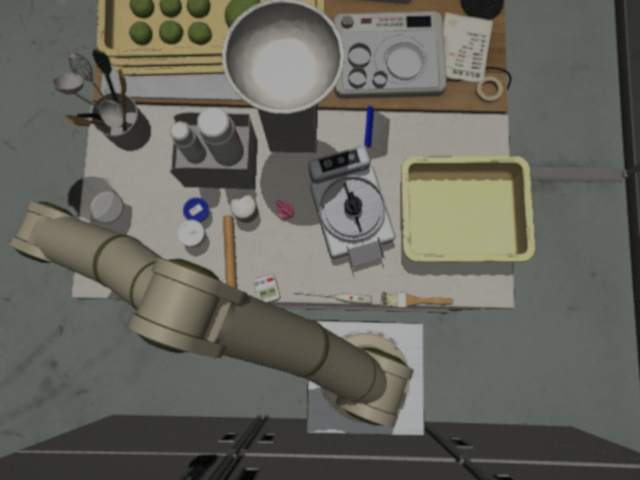

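The scene picture shows the slicer at about (355,265) with the black wing nut on it, the yellow tray at (405,395) and the pink look-alike at (332,218). In the top picture the black nut is at (352,207), the pink one at (285,210) and the tray at (467,208). The candidates for hub_nut are the black one on the spindle and the pink one on the table. Black and seated on the disc hub fits the description. I'll confirm with an enlarged crop and measure.

```bash
cat > h.py <<'E'
import numpy as np, cv2
from scipy.spatial.transform import Rotation as R
from plant import manip
def cam(n,obs=None):
    p=manip.camera_params(n); K=p["intrinsics"]; k1=p["k1"]
    if "rvec" in p:
        Rm=cv2.Rodrigues(p["rvec"])[0]; return K,k1,Rm.T,-Rm.T@p["tvec"]
    H=p["hand_eye"]; q=obs["tool_rot"]; Rt=R.from_quat([q[1],q[2],q[3],q[0]]).as_matrix()
    return K,k1,Rt@H[:3,:3],Rt@H[:3,3]+obs["ee_pos"]
def ray(c,px):
    K,k1,Rw,o=c
    u=cv2.undistortPoints(np.array([[px]],float),K,np.array([k1,0,0,0.]))[0,0]
    return o,Rw@np.array([u[0],u[1],1])
def onz(c,px,z):
    o,d=ray(c,px); return o+d*(z-o[2])/d[2]
def proj(c,P):
    K,k1,Rw,o=c; 
    return cv2.projectPoints(np.array([P],float),cv2.Rodrigues(Rw.T)[0],-Rw.T@o,K,np.array([k1,0,0,0.]))[0][0,0]
def two(c1,p1,c2,p2):
    o1,d1=ray(c1,p1);o2,d2=ray(c2,p2)
    s=np.linalg.lstsq(np.c_[d1,-d2],o2-o1,rcond=None)[0]
    a=o1+s[0]*d1;b=o2+s[1]*d2; return (a+b)/2,np.linalg.norm(a-b)
E
python3 - <<'E'
from h import *
t=cv2.imread("pics/top0.png"); s=cv2.imread("pics/scene0.png")
a=cv2.resize(t[150:270,270:400],None,fx=3,fy=3,interpolation=cv2.INTER_CUBIC)
b=cv2.resize(s[205:325,290:420],None,fx=3,fy=3,interpolation=cv2.INTER_CUBIC)
cv2.imwrite("pics/crop0.png",np.hstack([a,b]))
E
```

```text
(no output)
```

View pics/crop0.png

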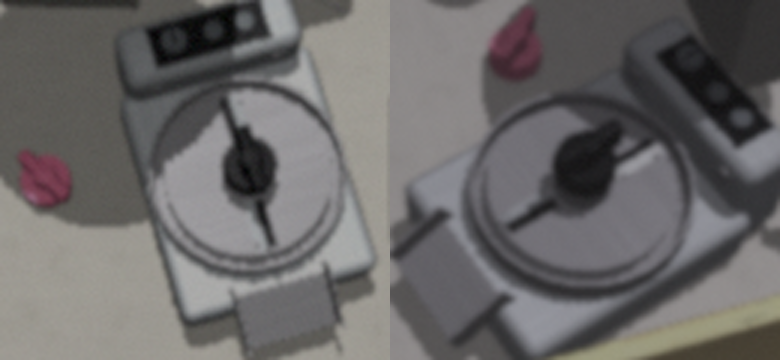

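```bash
python3 - <<'E'
from h import *
ct=cam("top"); cs=cam("scene")
T=lambda u,v:(270+u/3,150+v/3)
S=lambda u,v:(290+(u-390)/3,205+v/3)
print("nut two", two(ct,T(249,165),cs,S(588,162)))
print("pan c",onz(ct,T(247,178),.09), onz(cs,S(578,196),.09))
print("collar top z.131", onz(ct,T(249,172),.131))
for a,b,z in(((125,110),(187,318),.066),((330,150),(372,262),.066),((187,318),(372,262),.066),((222,98),(272,243),.087)):
    A=onz(ct,T(*a),z);B=onz(ct,T(*b),z);d=A-B; print("edge",A.round(4),B.round(4),np.degrees(np.arctan2(d[1],d[0])))
for p in((403,158),(530,155),(535,258),(403,262)): print("tray",onz(ct,p,.092).round(3))
for p in((412,167),(518,168),(520,250),(411,252)): print("trayfloor?",onz(ct,p,.005).round(3))
print("pink",onz(ct,(285,210),.02))
# tower: bowl rim in top (226..342) & scene
print("bowl", two(ct,(284,57),cs,(459,73)))
print("tower base scene corners",[onz(cs,p,0).round(3) for p in((388,197),(413,230),(455,222))])
for p in((244,208),(196,210),(191,234),(229,250),(268,135),(318,150)): print(p,onz(ct,p,.05).round(3))
E
```

```text
nut two (array([0.46294821, 0.04853575, 0.12170272]), np.float64(0.005855559716651434))
pan c [0.45457321 0.04897709 0.09      ] [0.45675064 0.03801281 0.09      ]
collar top z.131 [0.45150493 0.04912721 0.131     ]
edge [0.522  0.1638 0.066 ] [0.3264 0.101  0.066 ] 17.811603698286675
edge [ 0.4884 -0.0295  0.066 ] [ 0.3831 -0.0693  0.066 ] 20.695742507416217
edge [0.3264 0.101  0.066 ] [ 0.3831 -0.0693  0.066 ] 108.39002541129459
edge [0.5306 0.0734 0.087 ] [0.3949 0.0249 0.087 ] 19.65880165275439
tray [ 0.605 -0.091  0.092]
tray [ 0.622 -0.446  0.092]
tray [ 0.332 -0.449  0.092]
tray [ 0.312 -0.091  0.092]
trayfloor? [ 0.604 -0.129  0.005]
trayfloor? [ 0.609 -0.44   0.005]
trayfloor? [ 0.366 -0.438  0.005]
trayfloor? [ 0.352 -0.125  0.005]
pink [0.46230735 0.23977968 0.02      ]
bowl (array([0.71402913, 0.22227232, 0.47350353]), np.float64(0.0030293182661547944))
tower base scene corners [array([0.654, 0.293, 0.   ]), array([0.681, 0.165, 0.   ]), array([0.806, 0.16 , 0.   ])]
(244, 208) [0.459 0.354 0.05 ]
(196, 210) [0.45  0.488 0.05 ]
(191, 234) [0.381 0.498 0.05 ]
(229, 250) [0.338 0.389 0.05 ]
(268, 135) [0.676 0.295 0.05 ]
(318, 150) [0.635 0.149 0.05 ]
```

The crop confirms that the black wing nut at top (352,206) sits on the slicer spindle with its bar along the slicer's x (about 19°). The pink one is loose on the table. The spindle is near (0.455, 0.048) and the tray centre near (0.47, -0.27). I'm moving over the slicer with the jaws turned across the bar.

```bash
python3 -m creep '[[0,0,2,0.008,-0.031,0,0.093],[0,0,2,0.008,-0.031,0,0.093],[0,0,2,0.008,-0.031,0,0.093],[0,0,2,0.008,-0.031,0,0.093],[0,0,2,0.008,-0.031,0,0.093],[0,0,2,0.008,-0.031,0,0.093],[0,0,2,0.008,-0.031,0,0.093],[0,0,2,0.008,-0.031,0,0.093],[0,0,2,0.008,-0.031,0,0.093],[0,0,2,0.008,-0.031,0,0.093]]' && python3 -m creep '[[0,0,2,0.008,-0.031,0,0.093],[0,0,2,0.008,-0.031,0,0.093],[0,0,2,0.008,-0.031,0,0.093],[0,0,2,0.008,-0.031,0,0.093],[0,0,2,0.008,-0.031,0,0.093],[0,0,2,0.008,-0.031,0,0.093],[0,0,2,0.008,-0.031,0,0.093],[0,0,2,0.008,-0.031,0,0.093],[0,0,2,0.008,-0.031,0,0.093],[0,0,3,0.007,-0.025,0,0.093],[0,0,0,0,0,0,0.093]]'
python3 - <<'E'
from h import *
o=manip.get_obs(); im=manip.capture("wrist")[:,:,::-1]; cv2.imwrite("pics/w1.png",im); np.save("w1.npy",np.r_[o["ee_pos"],o["tool_rot"]])
print(o["t"],o["ee_pos"],o["tool_rot"],o["joints"].round(2),o["ft_force"])
E
```

```text
t: 0.93
ee_pos: [0.3756, 0.3504, 0.4046]
tool_rot: [-0.0, 0.034, 0.999, -0.0]
ft_force: [0.5, 1.0, 0.3]
gripper_width: 0.998
t: 1.85
ee_pos: [0.4552, 0.0433, 0.4046]
tool_rot: [-0.0, -0.146, 0.989, -0.001]
ft_force: [-0.7, -0.3, 0.9]
gripper_width: 0.998
1.85 [0.4552215  0.04326423 0.40457935] [-1.33098480e-04 -1.45612136e-01  9.89341374e-01 -8.56476713e-04] [-0.12  0.28 -0.12  2.19  0.06  0.67  1.58] [-0.65592792 -0.25061405  0.86404571]
```

View pics/w1.png

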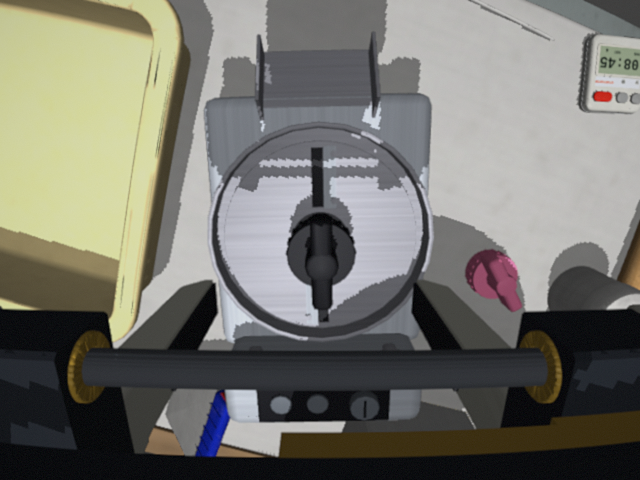

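The wrist view shows the nut's collar at about (320,252), the bar running from (320,218) to (321,307), nearly upright in the picture. The pan rim is centred near (322,230), and the pink nut at (495,275) stays out of it. Measuring more finely.

```bash
python3 - <<'E'
from h import *
im=cv2.imread("pics/w1.png"); e=np.load("w1.npy"); c=cam("wrist",{"ee_pos":e[:3],"tool_rot":e[3:]})
cr=im[185:335,245:395]; g=cv2.cvtColor(cr,cv2.COLOR_BGR2GRAY).astype(float)
v=cv2.resize(cr,None,fx=4,fy=4,interpolation=cv2.INTER_CUBIC); v=np.clip(v.astype(float)*2,0,255).astype(np.uint8)
cv2.imwrite("pics/w1c.png",v)
E
```

```text
(no output)
```

View pics/w1c.png

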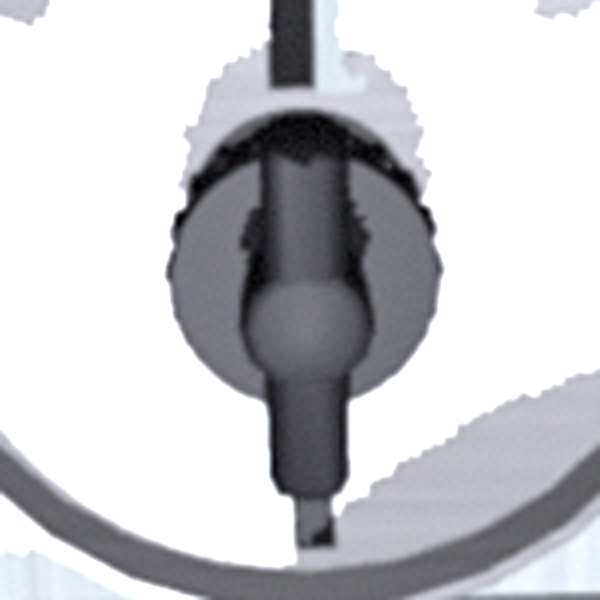

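```bash
python3 - <<'E'
from h import *
e=np.load("w1.npy"); c=cam("wrist",{"ee_pos":e[:3],"tool_rot":e[3:]})
W=lambda u,v:(245+(u+.5)/4-.5,185+(v+.5)/4-.5)
f=lambda u,v,z:onz(c,W(u,v),z)
print("collar ctr",f(305,270,.1305), "diam",np.linalg.norm(f(170,270,.1305)-f(440,270,.1305)))
print("boss ctr",f(308,328,.1555),"diam",np.linalg.norm(f(243,328,.1555)-f(373,328,.1555)))
a=f(306,155,.1555);b=f(310,490,.1555);print("bar ends",a,b,(a+b)/2,np.linalg.norm(a-b),"yaw",np.degrees(np.arctan2(*(b-a)[1::-1])))
print("bar w",np.linalg.norm(f(262,200,.1555)-f(350,200,.1555)),np.linalg.norm(f(271,430,.1555)-f(349,430,.1555)))
# pan rim
P=lambda u,v:onz(c,(u,v),.09)
L,Rr=P(211,228),P(433,228); T,B=P(322,122),P(322,339)
print("rim",L,Rr,np.linalg.norm(L-Rr),(L+Rr)/2); print(T,B,np.linalg.norm(T-B),(T+B)/2)
a=onz(c,(206,100),.066);b=onz(c,(431,97),.066);print("front edge",a,b,np.linalg.norm(a-b),"yaw",np.degrees(np.arctan2(*(a-b)[1::-1])))
for z in (0.,-.01):
  q=e[3:];Rt=R.from_quat([q[1],q[2],q[3],q[0]]).as_matrix();
print("jaw angle",np.degrees(np.arctan2(Rt[1,1],Rt[0,1])),Rt[:,2])
E
```

```text
collar ctr [0.45783428 0.04842465 0.1305    ] diam 0.0473236336739869
boss ctr [0.45975925 0.04909288 0.1555    ] diam 0.020763332160609257
bar ends [0.43281181 0.04049672 0.1555    ] [0.48669087 0.05771569 0.1555    ] [0.45975134 0.0491062  0.1555    ] 0.056563647945178076 yaw 17.723126842408778
bar w 0.013724914551212233 0.012710684869609266
rim [ 0.47564511 -0.03768872  0.09      ] [0.42411126 0.13316673 0.09      ] 0.17845817926956914 [0.44987819 0.04773901 0.09      ]
[0.37210439 0.02376794 0.09      ] [0.54498534 0.07687214 0.09      ] 0.1808532002263262 [0.45854487 0.05032004 0.09      ]
front edge [ 0.38091251 -0.07057963  0.066     ] [0.32637747 0.10193042 0.066     ] 0.18092481970676794 yaw -72.45686246350803
jaw angle 106.74548708115611 [-1.39328598e-05 -1.73345720e-03 -9.99998497e-01]
```

```bash
python3 -m creep '[[0,0,1,0.0035,0.006,-0.01,0.093],[0,0,0,0,0,-0.02,0.093],[0,0,0,0,0,-0.02,0.06],[0,0,0,0,0,-0.005,0.04],[0,0,0,0,0,0,0.04],[0,0,0,0,0,0,0.04],[0,0,0,0,0,0,0.04]]'
python3 - <<'E'
from h import *
o=manip.get_obs(); im=manip.capture("wrist")[:,:,::-1]; cv2.imwrite("pics/w2.png",im); np.save("w2.npy",np.r_[o["ee_pos"],o["tool_rot"]])
print(o["t"],o["ee_pos"],o["gripper_width"]*.093)
cr=im[200:400,220:420]; v=cv2.resize(cr,None,fx=3,fy=3,interpolation=cv2.INTER_CUBIC); v=np.clip(v.astype(float)*2,0,255).astype(np.uint8)
cv2.imwrite("pics/w2c.png",v)
E
```

```text
t: 2.48
ee_pos: [0.4582, 0.0548, 0.3503]
tool_rot: [0.0, -0.157, 0.988, 0.0]
ft_force: [-0.2, 0.0, 0.9]
gripper_width: 0.689
2.4833 [0.45818781 0.05480515 0.3502773 ] 0.06404478104803359
```

View pics/w2.png

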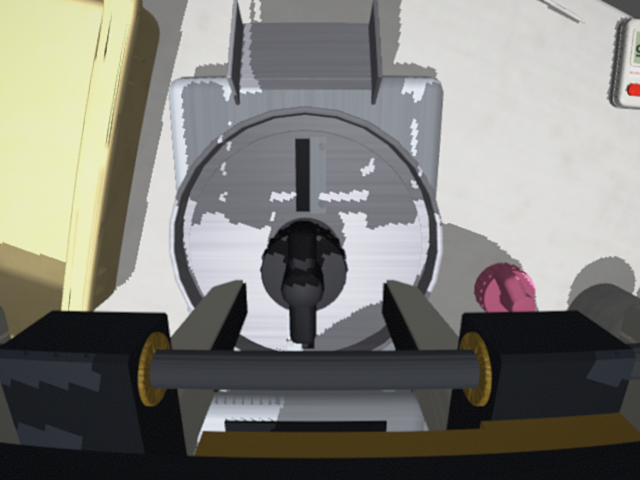

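View pics/w2c.png

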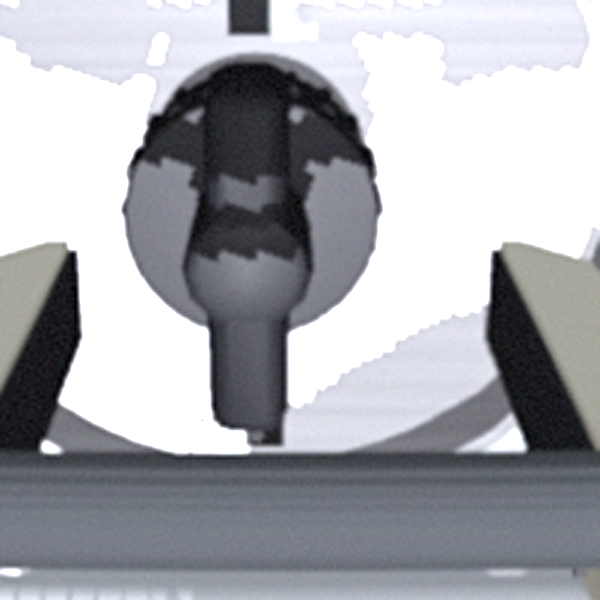

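The wrist view shows the nut left of the jaw midpoint: bar at about (303,300), jaws at (245,285) and (384,285). The earlier reading was taken while the arm was still settling, so I'm measuring again at rest.

```bash
python3 - <<'E'
from h import *
o=manip.get_obs(); e=np.load("w2.npy"); print(o["ee_pos"],e[:3])
c=cam("wrist",{"ee_pos":e[:3],"tool_rot":e[3:]})
W=lambda u,v:(220+(u+.5)/3-.5,200+(v+.5)/3-.5)
f=lambda u,v,z:onz(c,W(u,v),z)
print("collar",f(251,200,.1305),np.linalg.norm(f(124,200,.1305)-f(378,200,.1305)))
print("boss",f(249,282,.1555),np.linalg.norm(f(187,282,.1555)-f(311,282,.1555)))
a=f(247,80,.1555);b=f(249,425,.1555);print("bar",a,b,(a+b)/2,np.linalg.norm(a-b),"yaw",np.degrees(np.arctan2(*(b-a)[1::-1])))
print("tips",(f(78,250,.164)+f(490,250,.164))/2,np.linalg.norm(f(78,250,.164)-f(490,250,.164)))
q=e[3:];Rt=R.from_quat([q[1],q[2],q[3],q[0]]).as_matrix();g=e[:3]+Rt@[0,0,.167]; print("grasp pt",g,"jaw",np.degrees(np.arctan2(Rt[1,1],Rt[0,1])))
for z in (.1305,.1555): print(z)
E
```

```text
[0.45818361 0.05455395 0.35042816] [0.45818781 0.05480515 0.3502773 ]
collar [0.45623276 0.04773416 0.1305    ] 0.04722040992840652
boss [0.46155272 0.04976489 0.1555    ] 0.020600447627466517
bar [0.42883454 0.03908132 0.1555    ] [0.48713544 0.05783928 0.1555    ] [0.45798499 0.0484603  0.1555    ] 0.06124423019089048 yaw 17.835259273581975
tips [0.45116989 0.05249206 0.164     ] 0.06471918930140041
grasp pt [0.45831994 0.05485815 0.18327736] jaw 108.01456620739525
0.1305
0.1555
```

```bash
python3 -m creep '[[0,0,0,0,-0.006,0,0.04],[0,0,0,0,0,-0.01,0.04],[0,0,0,0,0,-0.01,0.035],[0,0,0,0,0,-0.007,0.035],[0,0,0,0,0,0,0.035],[0,0,0,0,0,0,0.035],[0,0,0,0,0,0,0.035],[0,0,0,0,0,0,0.035]]'
python3 - <<'E'
from h import *
o=manip.get_obs(); im=manip.capture("wrist")[:,:,::-1]; cv2.imwrite("pics/w3.png",im); np.save("w3.npy",np.r_[o["ee_pos"],o["tool_rot"]])
print(o["t"],o["ee_pos"],o["gripper_width"]*.093)
cr=im[200:400,220:420]; v=cv2.resize(cr,None,fx=3,fy=3,interpolation=cv2.INTER_CUBIC); v=np.clip(v.astype(float)*2,0,255).astype(np.uint8)
cv2.imwrite("pics/w3c.png",v)
E
```

```text
t: 3.2
ee_pos: [0.4581, 0.048, 0.3232]
tool_rot: [0.0, -0.156, 0.988, 0.0]
ft_force: [-1.4, -0.7, -0.8]
gripper_width: 0.381
3.2 [0.45814105 0.04801731 0.32318215] 0.035464377308618844
```

View pics/w3c.png

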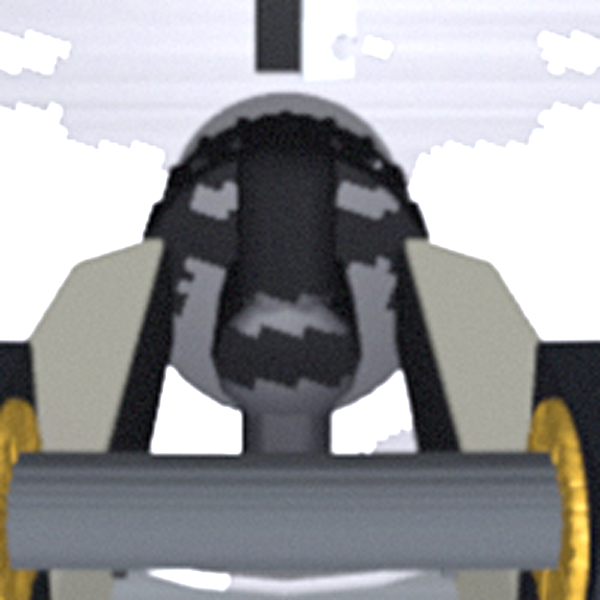

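The jaws straddle the bar evenly: tips at crop (165,240) and (406,240), bar centre at 287. Closing now.

```bash
python3 -m creep '[[0,0,0,0,0,-0.002,0.03],[0,0,0,0,0,0,0.02],[0,0,0,0,0,0,0.01],[0,0,0,0,0,0,0.0],[0,0,0,0,0,0,0.0]]'; python3 -c "
from plant import manip;o=manip.get_obs();print(o['ee_pos'],o['wrist_torque'],o['gripper_width']*.093)"
```

```text
t: 3.67
ee_pos: [0.458, 0.0481, 0.3207]
tool_rot: [-0.0, -0.156, 0.988, 0.0]
ft_force: [0.9, 0.5, 0.1]
gripper_width: 0.15
[0.4579813  0.04814695 0.32073967] [ 0.19656881  0.10353476 -0.04320313] 0.01398432143503031
```

The grip is 14.0 mm wide, which is the bar's thickness, with negligible side force. Turning clockwise and climbing with it.

```bash
cat > st.py <<'E'
from plant import manip;import numpy as np
o=manip.get_obs();q=o['tool_rot'];print('jaw',np.degrees(np.arctan2(q[2]**2-q[1]**2,2*q[1]*q[2])).round(1),o['ee_pos'].round(4),'F',o['ft_force'].round(1),'M',o['wrist_torque'].round(2),'w',round(o['gripper_width']*93,2),'t',o['t'],'j7',o['joints'][6].round(2))
E
python3 -m creep '[[0,0,-3,0,0,0.00007,0],[0,0,-4,0,0,0.0001,0],[0,0,-4,0,0,0.0001,0]]'; python3 st.py;  python3 -m creep '[[0,0,-4,0,0,0.0001,0],[0,0,-5,0,0,0.00012,0],[0,0,-5,0,0,0.00012,0]]'; python3 st.py
```

```text
t: 3.92
ee_pos: [0.458, 0.0479, 0.3209]
tool_rot: [-0.0, -0.059, 0.998, -0.0]
ft_force: [0.7, -0.7, -1.2]
gripper_width: 0.149
jaw 96.8 [0.458  0.0479 0.3209] F [ 0.7 -0.7 -1.2] M [-0.12 -0.06  0.06] w 13.84 t 3.9167 j7 1.41
t: 4.17
ee_pos: [0.4579, 0.048, 0.3213]
tool_rot: [-0.0, 0.063, 0.998, -0.0]
ft_force: [-0.5, -0.2, -1.7]
gripper_width: 0.147
jaw 82.7 [0.4579 0.048  0.3213] F [-0.5 -0.2 -1.7] M [0.18 0.1  0.12] w 13.64 t 4.1667 j7 1.24
```

```bash
python3 -m creep '[[0,0,-5,0,0,0.00012,0],[0,0,-5,0,0,0.00012,0],[0,0,-5,0,0,0.00012,0],[0,0,-5,0,0,0.00012,0]]'; python3 st.py;  python3 -m creep '[[0,0,-5,0,0,0.00012,0],[0,0,-5,0,0,0.00012,0],[0,0,-5,0,0,0.00012,0],[0,0,0,0,0,0,0]]'; python3 st.py
python3 - <<'E'
from h import *
im=manip.capture("wrist")[:,:,::-1]; cv2.imwrite("pics/w4.png",np.clip(im[150:450,150:490].astype(float)*2,0,255).astype(np.uint8))
E
```

```text
t: 4.5
ee_pos: [0.4578, 0.0486, 0.3217]
tool_rot: [-0.0, 0.235, 0.972, 0.0]
ft_force: [-1.1, 3.3, -2.0]
gripper_width: 0.149
jaw 62.8 [0.4578 0.0486 0.3217] F [-1.1  3.3 -2. ] M [0.74 0.15 0.08] w 13.88 t 4.5 j7 1.0
t: 4.83
ee_pos: [0.4581, 0.049, 0.3221]
tool_rot: [-0.0, 0.36, 0.933, 0.0]
ft_force: [-0.1, 5.5, -3.0]
gripper_width: 0.148
jaw 47.8 [0.4581 0.049  0.3221] F [-0.1  5.5 -3. ] M [ 1.28 -0.13 -0.01] w 13.76 t 4.8333 j7 0.82
```

View pics/w4.png

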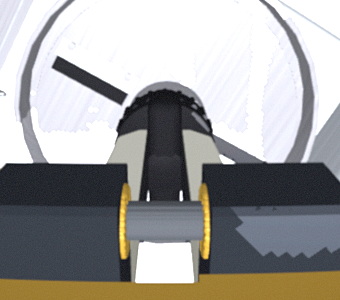

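The nut has turned with the jaws: the bar stays parallel to the pads while the disc's slot has rotated in the view. A 5.5 N side load is building in y, so I'll relieve it before going on.

```bash
python3 -m creep '[[0,0,-2,0,0.0005,0,0],[0,0,-3,0,0.0005,0.00006,0],[0,0,0,0,0,0,0]]'; python3 st.py; python3 -m creep '[[0,0,0,0,0,0.0005,0],[0,0,0,0,0,0.0005,0],[0,0,0,0,0,0,0]]'; python3 st.py
```

```text
t: 5.13
ee_pos: [0.4581, 0.0493, 0.3222]
tool_rot: [0.0, 0.399, 0.917, 0.0]
ft_force: [0.3, 4.5, -1.5]
gripper_width: 0.152
jaw 42.9 [0.4581 0.0493 0.3222] F [ 0.3  4.5 -1.5] M [ 0.95 -0.1   0.03] w 14.14 t 5.1333 j7 0.76
t: 5.38
ee_pos: [0.4581, 0.0493, 0.3231]
tool_rot: [0.0, 0.398, 0.917, 0.0]
ft_force: [1.9, 4.6, -7.6]
gripper_width: 0.149
jaw 43.1 [0.4581 0.0493 0.3231] F [ 1.9  4.6 -7.6] M [ 1.15 -0.42  0.01] w 13.87 t 5.3833 j7 0.76
```

It still holds (7.6 N from 1 mm of pull). Backing off and turning on.

```bash
python3 -m creep '[[0,0,0,0,0.0005,-0.0008,0],[0,0,-4,0,0.0005,0.0001,0],[0,0,-5,0,0,0.00012,0],[0,0,-5,0,0,0.00012,0],[0,0,0,0,0,0,0]]'; python3 st.py; python3 -m creep '[[0,0,0,0,0,0.0005,0],[0,0,0,0,0,0.0004,0],[0,0,0,0,0,0,0]]'; python3 st.py
```

```text
t: 5.8
ee_pos: [0.4585, 0.0499, 0.323]
tool_rot: [0.001, 0.509, 0.861, 0.0]
ft_force: [2.7, 1.8, -1.4]
gripper_width: 0.149
jaw 28.8 [0.4585 0.0499 0.323 ] F [ 2.7  1.8 -1.4] M [ 0.39 -0.65  0.06] w 13.9 t 5.8 j7 0.59
t: 6.05
ee_pos: [0.4583, 0.0499, 0.3239]
tool_rot: [0.0, 0.507, 0.862, 0.0]
ft_force: [3.2, 1.1, -1.3]
gripper_width: 0.152
jaw 29.1 [0.4583 0.0499 0.3239] F [ 3.2  1.1 -1.3] M [ 0.34 -0.81  0.09] w 14.15 t 6.05 j7 0.59
```

```bash
python3 -m creep '[[0,0,0,0,0,0.0005,0],[0,0,0,0,0,0.0005,0],[0,0,0,0,0,0,0]]'; python3 st.py
```

```text
t: 6.3
ee_pos: [0.4583, 0.05, 0.3249]
tool_rot: [0.0, 0.508, 0.862, 0.0]
ft_force: [4.2, 1.6, -1.0]
gripper_width: 0.147
jaw 29.0 [0.4583 0.05   0.3249] F [ 4.2  1.6 -1. ] M [ 0.31 -1.03  0.05] w 13.7 t 6.3 j7 0.59
```

```bash
python3 -m creep '[[0,0,0,0.0005,0,0.001,0],[0,0,0,0,0,0.001,0],[0,0,0,0,0,0.001,0],[0,0,0,0,0,0,0]]'; python3 st.py
python3 - <<'E'
from h import *
im=manip.capture("wrist")[:,:,::-1]; cv2.imwrite("pics/w5.png",np.clip(im[150:450,150:490].astype(float)*2,0,255).astype(np.uint8))
E
```

```text
t: 6.63
ee_pos: [0.4585, 0.05, 0.3279]
tool_rot: [0.0, 0.508, 0.861, 0.0]
ft_force: [3.2, 0.9, -0.8]
gripper_width: 0.15
jaw 28.9 [0.4585 0.05   0.3279] F [ 3.2  0.9 -0.8] M [ 0.14 -0.81  0.06] w 13.97 t 6.6333 j7 0.58
```

View pics/w5.png

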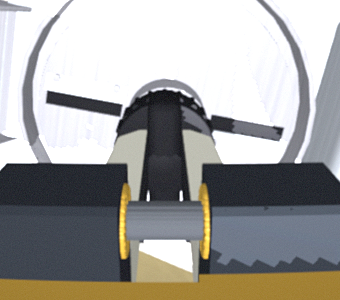

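It's free: 5 mm up, about 1 N of load, and the nut keeps its place between the fingers. Lifting straight up.

```bash
python3 -m creep '[[0,0,0,0,0,0.002,0],[0,0,0,0,0,0.003,0],[0,0,0,0,0,0.003,0],[0,0,0,0,0,0.004,0],[0,0,0,0,0,0.004,0]]';python3 st.py; python3 -m creep '[[0,0,0,0,0,0.006,0],[0,0,0,0,0,0.01,0],[0,0,0,0,0,0.015,0],[0,0,0,0,0,0.015,0],[0,0,0,0,0,0.01,0],[0,0,0,0,0,0,0]]';python3 st.py
python3 - <<'E'
from h import *
im=manip.capture("wrist")[:,:,::-1]; cv2.imwrite("pics/w6.png",im); o=manip.get_obs();np.save("w6.npy",np.r_[o["ee_pos"],o["tool_rot"]])
E
```

```text
t: 7.1
ee_pos: [0.4581, 0.0499, 0.3439]
tool_rot: [-0.0, 0.508, 0.861, -0.0]
ft_force: [-0.2, 0.3, -1.2]
gripper_width: 0.146
jaw 28.9 [0.4581 0.0499 0.3439] F [-0.2  0.3 -1.2] M [-0.04  0.05  0.01] w 13.56 t 7.1 j7 0.56
t: 7.6
ee_pos: [0.4587, 0.0499, 0.4017]
tool_rot: [0.001, 0.508, 0.861, 0.001]
ft_force: [0.3, 0.1, -1.7]
gripper_width: 0.145
jaw 28.9 [0.4587 0.0499 0.4017] F [ 0.3  0.1 -1.7] M [-0.03 -0.04 -0.06] w 13.52 t 7.6 j7 0.5
```

View pics/w6.png

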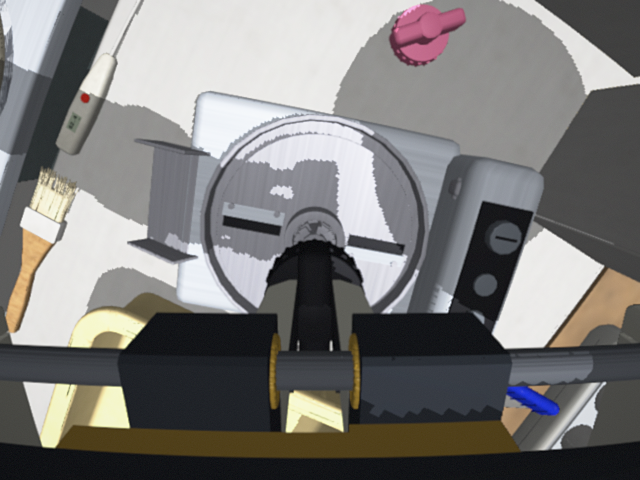

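The nut is off (underside at about 0.19 m) and hangs steady in the fingers. The freed spindle shows at (317,225). Next I'm measuring the tray from the clear top and scene pictures before carrying it over.

```bash
python3 - <<'E'
from h import *
for n,roi in(("top",(380,140,560,280)),("scene",(300,290,510,480))):
    im=cv2.imread(f"pics/{n}0.png"); c=cam(n); h=cv2.cvtColor(im,cv2.COLOR_BGR2HSV)
    m=cv2.inRange(h,(18,50,60),(40,255,255)); x0,y0,x1,y1=roi; mm=np.zeros_like(m); mm[y0:y1,x0:x1]=m[y0:y1,x0:x1]
    mm=cv2.morphologyEx(mm,cv2.MORPH_OPEN,np.ones((3,3)))
    k=max(cv2.findContours(mm,0,2)[0],key=cv2.contourArea)
    P=np.array([onz(c,tuple(map(float,p[0])),.092)[:2] for p in k],np.float32)
    print(n,cv2.minAreaRect(P), cv2.boundingRect(k))
E
```

```text
top ((0.4670673906803131, -0.2658144235610962), (0.2962184250354767, 0.36139732599258423), 1.504185438156128) (401, 156, 134, 106)
scene ((0.46998387575149536, -0.2664753198623657), (0.2686431407928467, 0.33006760478019714), 1.102817177772522) (323, 310, 169, 170)
```

The tray's rim rectangle is 296 × 361 mm, centred at (0.467, -0.266). Its long side measures along the world's y, not x as the task says; both views agree. I'll place things so either reading is satisfied: nut at about (0.467, -0.366), disc at about (0.467, -0.216).

```bash
python3 -m creep '[[0,0,0,0,-0.015,0.005,0],[0,0,0,0.001,-0.03,0.005,0],[0,0,0,0.001,-0.03,0,0],[0,0,0,0.001,-0.03,0,0],[0,0,0,0.001,-0.03,0,0],[0,0,0,0.001,-0.03,0,0],[0,0,0,0.001,-0.03,0,0],[0,0,0,0.001,-0.03,0,0],[0,0,0,0.001,-0.03,0,0],[0,0,0,0.001,-0.03,0,0],[0,0,0,0,-0.03,0,0]]'; python3 -m creep '[[0,0,0,0,-0.03,0,0],[0,0,0,0,-0.03,0,0],[0,0,0,0,-0.03,0,0],[0,0,0,0,-0.01,0,0],[0,0,0,0,0,0,0],[0,0,0,0,0,0,0]]'; python3 st.py
python3 - <<'E'
from h import *
cv2.imwrite("pics/w7.png",manip.capture("wrist")[:,:,::-1])
E
```

```text
t: 8.57
ee_pos: [0.4672, -0.2663, 0.4088]
tool_rot: [-0.001, 0.508, 0.861, -0.0]
ft_force: [1.0, -0.3, -1.6]
gripper_width: 0.145
t: 9.07
ee_pos: [0.4672, -0.3648, 0.4087]
tool_rot: [-0.001, 0.508, 0.861, 0.0]
ft_force: [1.1, 0.2, -0.2]
gripper_width: 0.147
jaw 28.9 [ 0.4672 -0.3648  0.4087] F [ 1.1  0.2 -0.2] M [-0.02  0.04  0.02] w 13.71 t 9.0667 j7 1.34
```

View pics/w7.png

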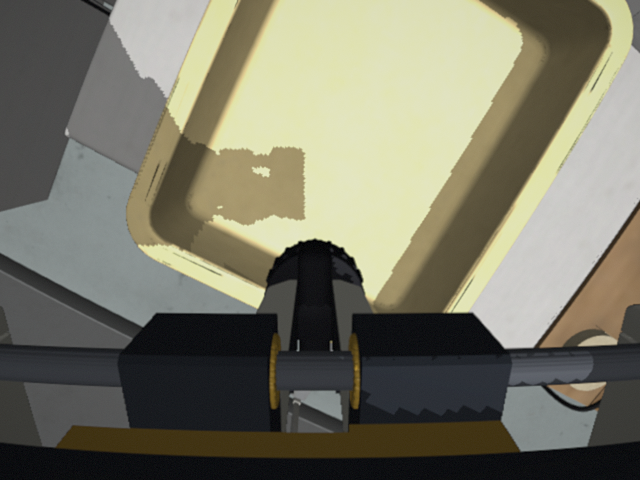

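```bash
python3 -m creep '[[0,0,0,0,0.01,-0.01,0],[0,0,0,0,0.005,-0.02,0],[0,0,0,0,0,-0.03,0],[0,0,0,0,0,-0.03,0],[0,0,0,0,0,-0.03,0],[0,0,0,0,0,-0.025,0],[0,0,0,0,0,-0.02,0],[0,0,0,0,0,-0.012,0],[0,0,0,0,0,-0.005,0],[0,0,0,0,0,0,0],[0,0,0,0,0,0,0]]'; python3 st.py; python3 -m creep '[[0,0,0,0,0,-0.0015,0],[0,0,0,0,0,-0.0015,0],[0,0,0,0,0,0,0]]'; python3 st.py
```

```text
t: 10.03
ee_pos: [0.4678, -0.3497, 0.2284]
tool_rot: [0.0, 0.508, 0.862, 0.0]
ft_force: [0.9, 0.9, -0.8]
gripper_width: 0.147
jaw 29.0 [ 0.4678 -0.3497  0.2284] F [ 0.9  0.9 -0.8] M [-0.04  0.01 -0.02] w 13.67 t 10.0333 j7 1.44
t: 10.28
ee_pos: [0.4677, -0.35, 0.2253]
tool_rot: [0.001, 0.508, 0.861, 0.0]
ft_force: [-0.1, 0.0, -0.5]
gripper_width: 0.148
jaw 29.0 [ 0.4677 -0.35    0.2253] F [-0.1  0.  -0.5] M [-0.01  0.06  0.08] w 13.73 t 10.2833 j7 1.45
```

```bash
python3 -m creep '[[0,0,0,0,0,-0.0015,0],[0,0,0,0,0,-0.0015,0],[0,0,0,0,0,0,0]]'; python3 st.py; python3 -m creep '[[0,0,0,0,0,-0.001,0],[0,0,0,0,0,-0.001,0],[0,0,0,0,0,0,0]]'; python3 st.py
```

```text
t: 10.53
ee_pos: [0.4675, -0.3499, 0.2216]
tool_rot: [0.0, 0.508, 0.861, 0.0]
ft_force: [-0.0, 0.3, -0.2]
gripper_width: 0.148
jaw 28.9 [ 0.4675 -0.3499  0.2216] F [-0.   0.3 -0.2] M [-0.03  0.    0.02] w 13.72 t 10.5333 j7 1.45
t: 10.78
ee_pos: [0.4674, -0.3499, 0.2194]
tool_rot: [-0.0, 0.508, 0.861, -0.0]
ft_force: [-0.5, 0.3, -1.0]
gripper_width: 0.152
jaw 28.9 [ 0.4674 -0.3499  0.2194] F [-0.5  0.3 -1. ] M [-0.1   0.02  0.  ] w 14.17 t 10.7833 j7 1.45
```

```bash
python3 -m creep '[[0,0,0,0,0,-0.0007,0],[0,0,0,0,0,-0.0007,0],[0,0,0,0,0,0,0]]'; python3 st.py
```

```text
t: 11.03
ee_pos: [0.4675, -0.3499, 0.2181]
tool_rot: [-0.0, 0.508, 0.861, -0.0]
ft_force: [-0.2, 0.1, -1.1]
gripper_width: 0.147
jaw 28.9 [ 0.4675 -0.3499  0.2181] F [-0.2  0.1 -1.1] M [-0.02  0.09 -0.01] w 13.67 t 11.0333 j7 1.45
```

```bash
python3 -m creep '[[0,0,0,0,0,-0.0007,0],[0,0,0,0,0,0,0]]'; python3 st.py;  python3 -m creep '[[0,0,0,0,0,-0.0007,0],[0,0,0,0,0,0,0]]'; python3 st.py
```

```text
t: 11.2
ee_pos: [0.4675, -0.35, 0.2176]
tool_rot: [0.0, 0.508, 0.861, 0.0]
ft_force: [0.7, -0.1, -1.5]
gripper_width: 0.147
jaw 28.9 [ 0.4675 -0.35    0.2176] F [ 0.7 -0.1 -1.5] M [-0.02  0.   -0.01] w 13.71 t 11.2 j7 1.45
t: 11.37
ee_pos: [0.4674, -0.35, 0.2175]
tool_rot: [0.0, 0.508, 0.861, 0.0]
ft_force: [-1.1, 0.2, 8.4]
gripper_width: 0.148
jaw 28.9 [ 0.4674 -0.35    0.2175] F [-1.1  0.2  8.4] M [0.27 0.4  0.04] w 13.73 t 11.3667 j7 1.45
```

It touches the floor (+8 N at TCP z 0.2175, as expected). Releasing and going up.

```bash
python3 -m creep '[[0,0,0,0,0,0.0005,0.014],[0,0,0,0,0,0,0.03],[0,0,0,0,0,0,0.04],[0,0,0,0,0,0,0.04],[0,0,0,0,0,0,0.04],[0,0,0,0,0,0.01,0.04],[0,0,0,0,0,0.02,0.04],[0,0,0,0,0,0.03,0.04],[0,0,0,0,0,0.03,0.04],[0,0,0,0,0,0.03,0.04],[0,0,0,0,0.01,0.03,0.06],[0,0,0,0,0.03,0.03,0.08]]'; python3 st.py
python3 - <<'E'
from h import *
o=manip.get_obs();cv2.imwrite("pics/w8.png",manip.capture("wrist")[:,:,::-1])
E
```

```text
t: 12.37
ee_pos: [0.4667, -0.3132, 0.3993]
tool_rot: [0.001, 0.51, 0.86, -0.001]
ft_force: [0.5, -0.1, 0.2]
gripper_width: 0.531
jaw 28.7 [ 0.4667 -0.3132  0.3993] F [ 0.5 -0.1  0.2] M [ 0.03 -0.04 -0.05] w 49.39 t 12.3667 j7 1.27
```

View pics/w8.png

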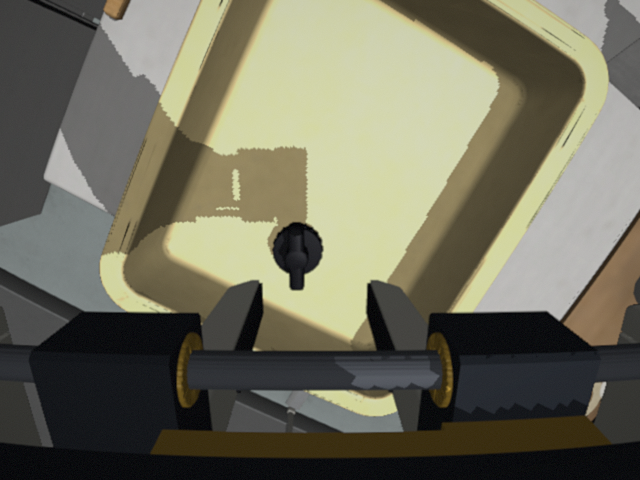

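The nut stands upright on the tray floor at (297,250), released. Back over the spindle for the disc.

```bash
python3 -m creep '[[0,0,0,0,0.03,0.005,0.093],[0,0,0,-0.001,0.03,0,0.093],[0,0,0,-0.001,0.03,0,0.093],[0,0,0,-0.001,0.03,0,0.093],[0,0,0,-0.001,0.03,0,0.093],[0,0,0,-0.001,0.03,0,0.093],[0,0,0,-0.001,0.03,0,0.093],[0,0,0,-0.001,0.03,0,0.093],[0,0,0,-0.001,0.03,0,0.093],[0,0,0,-0.001,0.03,0,0.093],[0,0,0,0,0.03,0,0.093],[0,0,0,0,0.025,0,0.093]]'; python3 -m creep '[[0,0,0,0,0.005,0,0.093],[0,0,0,0,0,0,0.093],[0,0,0,0,0,0,0.093]]'; python3 st.py
python3 - <<'E'
from h import *
o=manip.get_obs();im=manip.capture("wrist")[:,:,::-1];cv2.imwrite("pics/w9.png",im);np.save("w9.npy",np.r_[o["ee_pos"],o["tool_rot"]])
cv2.imwrite("pics/w9c.png",cv2.resize(im[150:330,220:420],None,fx=4,fy=4,interpolation=cv2.INTER_CUBIC)[:600])
E
```

```text
t: 13.42
ee_pos: [0.458, 0.0465, 0.4023]
tool_rot: [-0.0, 0.507, 0.862, 0.0]
ft_force: [0.3, -0.0, -0.6]
gripper_width: 1.002
t: 13.67
ee_pos: [0.4583, 0.0491, 0.4021]
tool_rot: [0.0, 0.508, 0.862, -0.0]
ft_force: [-0.5, -1.1, -0.0]
gripper_width: 0.998
jaw 29.0 [0.4583 0.0491 0.4021] F [-0.5 -1.1 -0. ] M [-0.11  0.   -0.05] w 92.83 t 13.6667 j7 0.52
```

View pics/w9.png

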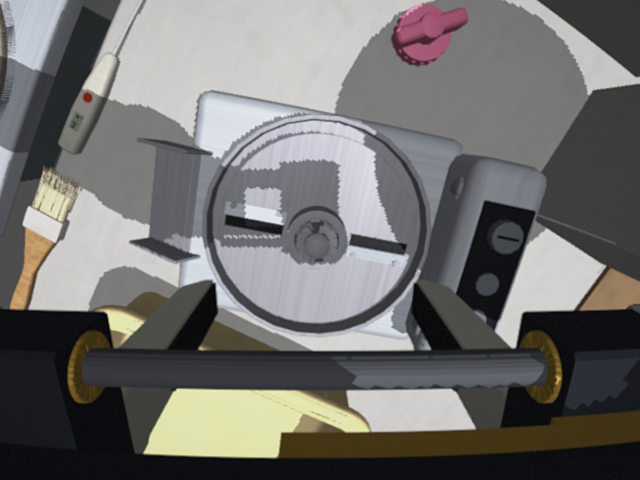

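View pics/w9c.png

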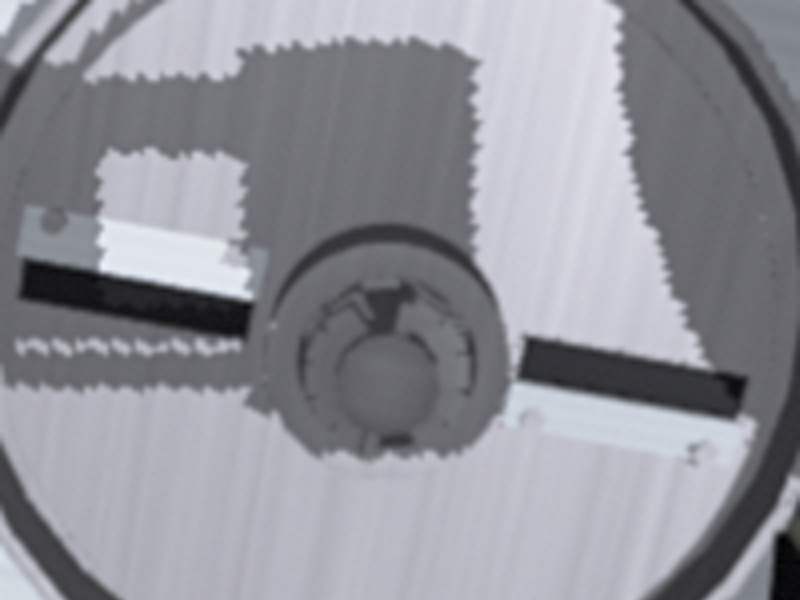

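The bare disc shows its hub centred at about (317,239) with the spindle tip at (316,245). The two blade slots run along the slicer's x, nearly under the present jaw line, so I'll turn the jaws across them. First checking the hub centre.

```bash
python3 - <<'E'
from h import *
e=np.load("w9.npy"); c=cam("wrist",{"ee_pos":e[:3],"tool_rot":e[3:]})
W=lambda u,v:(220+(u+.5)/4-.5,150+(v+.5)/4-.5)
f=lambda u,v,z:onz(c,W(u,v),z)
print("hub",f(390,356,.1095),np.linalg.norm(f(272,356,.1095)-f(508,356,.1095)))
print("spindle tip",f(386,380,.127))
q=e[3:];Rt=R.from_quat([q[1],q[2],q[3],q[0]]).as_matrix();print("grasp",e[:3]+Rt@[0,0,.167])
E
python3 -m creep '[[0,0,6,0,0,0,0.093],[0,0,7,0,0,0,0.093],[0,0,7,0,0,0,0.093],[0,0,7,0,0,0,0.093],[0,0,7,0,0,0,0.093],[0,0,7,0,0,0,0.093],[0,0,7,0,0,0,0.093],[0,0,7,0,0,0,0.093],[0,0,7,0,0,0,0.093],[0,0,7,0,0,0,0.093],[0,0,7,0,0,0,0.093],[0,0,3,0,0,0,0.093]]'
python3 -m creep '[[0,0,0,0,0,-0.02,0.093],[0,0,0,0,0,-0.03,0.093],[0,0,0,0,0,-0.02,0.093],[0,0,0,0,0,-0.01,0.08],[0,0,0,0,0,0,0.075],[0,0,0,0,0,0,0.07],[0,0,0,0,0,0,0.07]]';python3 st.py
python3 - <<'E'
from h import *
o=manip.get_obs();im=manip.capture("wrist")[:,:,::-1];cv2.imwrite("pics/w10.png",im);np.save("w10.npy",np.r_[o["ee_pos"],o["tool_rot"]])
E
```

```text
hub [0.45980545 0.05044393 0.1095    ] 0.04390257263609337
spindle tip [0.45890448 0.05030448 0.127     ]
grasp [0.45836873 0.04905952 0.23508036]
t: 14.72
ee_pos: [0.4585, 0.0476, 0.402]
tool_rot: [0.0, -0.158, 0.987, -0.0]
ft_force: [-0.5, 0.2, 0.9]
gripper_width: 1.003
t: 15.3
ee_pos: [0.4588, 0.0487, 0.3225]
tool_rot: [0.0, -0.155, 0.988, -0.0]
ft_force: [-0.6, -0.6, -0.1]
gripper_width: 0.776
jaw 107.9 [0.4588 0.0487 0.3225] F [-0.6 -0.6 -0.1] M [ 0.07  0.01 -0.07] w 72.16 t 15.3 j7 1.7
```

View pics/w10.png

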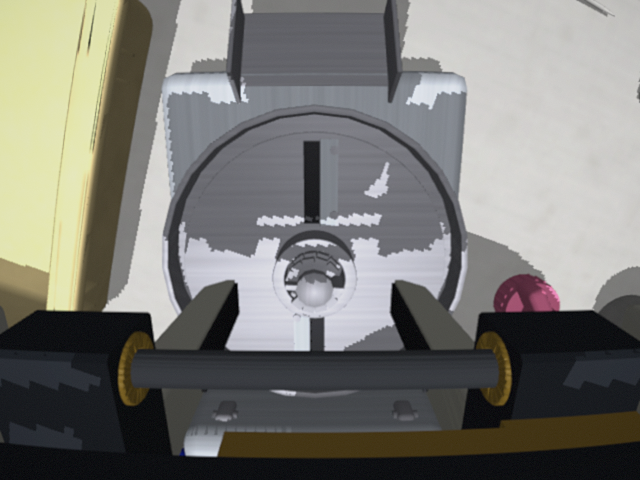

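The jaws sit evenly about the hub (tips at 238 and 392, hub centre at 314), clear of the slots. Descending and closing.

```bash
python3 -m creep '[[0,0,0,0,0.001,-0.01,0.07],[0,0,0,0,0,-0.015,0.07],[0,0,0,0,0,-0.01,0.07],[0,0,0,0,0,-0.006,0.065],[0,0,0,0,0,0,0.06],[0,0,0,0,0,0,0.055]]';python3 st.py; python3 -m creep '[[0,0,0,0,0,0,0.05],[0,0,0,0,0,0,0.045],[0,0,0,0,0,0,0.03],[0,0,0,0,0,0,0.0],[0,0,0,0,0,0,0.0],[0,0,0,0,0,0,0]]';python3 st.py
```

```text
t: 15.85
ee_pos: [0.4586, 0.0504, 0.2813]
tool_rot: [0.0, -0.156, 0.988, -0.0]
ft_force: [-0.4, 0.6, 0.6]
gripper_width: 0.621
jaw 107.9 [0.4586 0.0504 0.2813] F [-0.4  0.6  0.6] M [0.03 0.04 0.02] w 57.8 t 15.85 j7 1.7
t: 16.35
ee_pos: [0.4588, 0.0501, 0.2813]
tool_rot: [0.001, -0.156, 0.988, -0.0]
ft_force: [0.6, -4.2, 5.1]
gripper_width: 0.486
jaw 107.9 [0.4588 0.0501 0.2813] F [ 0.6 -4.2  5.1] M [-0.78 -0.19  0.01] w 45.19 t 16.35 j7 1.7
```

Gripped at 45 mm, matching the hub's 46 mm. Lifting straight up, slowly at first.

```bash
python3 -m creep '[[0,0,0,0,-0.0005,0.001,0],[0,0,0,0,0,0.001,0],[0,0,0,0,0,0.001,0],[0,0,0,0,0,0.001,0],[0,0,0,0,0,0,0]]';python3 st.py; python3 -m creep '[[0,0,0,0,0,0.002,0],[0,0,0,0,0,0.002,0],[0,0,0,0,0,0.003,0],[0,0,0,0,0,0.003,0],[0,0,0,0,0,0,0]]';python3 st.py
```

```text
t: 16.77
ee_pos: [0.4586, 0.0499, 0.2848]
tool_rot: [0.0, -0.156, 0.988, -0.0]
ft_force: [1.5, -3.3, -4.1]
gripper_width: 0.489
jaw 107.9 [0.4586 0.0499 0.2848] F [ 1.5 -3.3 -4.1] M [-0.66 -0.49  0.  ] w 45.51 t 16.7667 j7 1.7
t: 17.18
ee_pos: [0.4585, 0.0499, 0.2954]
tool_rot: [0.0, -0.156, 0.988, -0.0]
ft_force: [2.1, -3.5, -2.2]
gripper_width: 0.488
jaw 107.9 [0.4585 0.0499 0.2954] F [ 2.1 -3.5 -2.2] M [-0.95 -0.46 -0.01] w 45.41 t 17.1833 j7 1.7
```

```bash
python3 -m creep '[[0,0,0,0.0003,-0.0005,0.004,0],[0,0,0,0,0,0.005,0],[0,0,0,0,0,0.005,0],[0,0,0,0,0,0.005,0],[0,0,0,0,0,0.005,0],[0,0,0,0,0,0.005,0],[0,0,0,0,0,0.005,0]]';python3 st.py; python3 -m creep '[[0,0,0,0,0,0.008,0],[0,0,0,0,0,0.012,0],[0,0,0,0,0,0.02,0],[0,0,0,0,0,0.02,0],[0,0,0,0,0,0.01,0],[0,0,0,0,0,0,0],[0,0,0,0,0,0,0]]';python3 st.py
python3 - <<'E'
from h import *
im=manip.capture("wrist")[:,:,::-1];cv2.imwrite("pics/w11.png",im)
cv2.imwrite("pics/s11.png",manip.capture("scene")[:,:,::-1])
E
```

```text
t: 17.77
ee_pos: [0.4585, 0.0497, 0.3294]
tool_rot: [-0.0, -0.156, 0.988, 0.0]
ft_force: [0.7, -0.6, -3.5]
gripper_width: 0.49
jaw 108.0 [0.4585 0.0497 0.3294] F [ 0.7 -0.6 -3.5] M [ 0.09 -0.01  0.02] w 45.54 t 17.7667 j7 1.7
t: 18.35
ee_pos: [0.4586, 0.0495, 0.3993]
tool_rot: [0.001, -0.156, 0.988, 0.0]
ft_force: [0.1, -0.3, -4.8]
gripper_width: 0.489
jaw 108.0 [0.4586 0.0495 0.3993] F [ 0.1 -0.3 -4.8] M [ 0.03 -0.01  0.05] w 45.48 t 18.35 j7 1.69
```

View pics/w11.png

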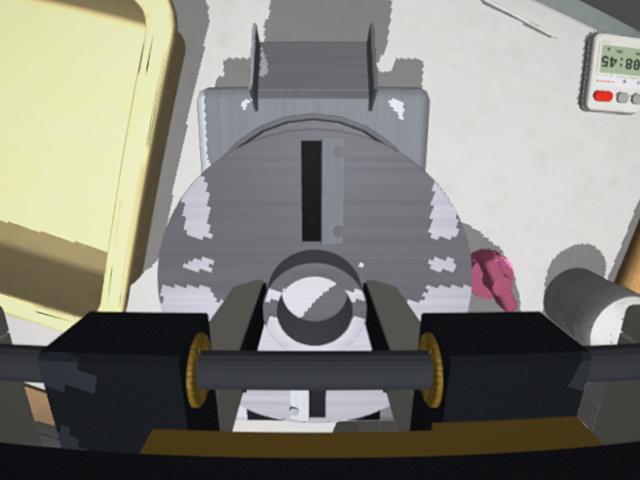

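View pics/s11.png

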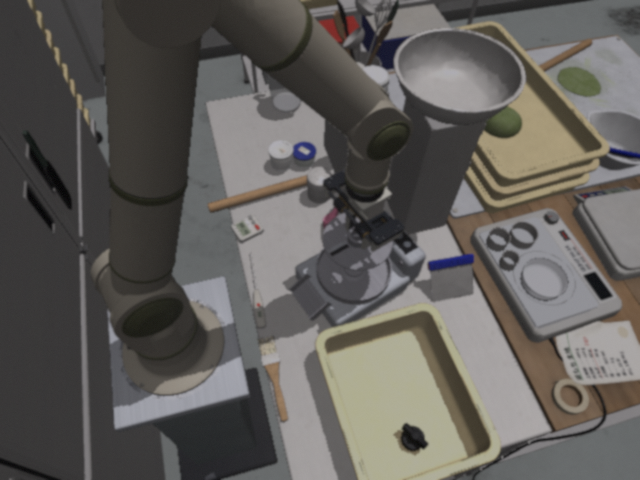

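The disc hangs level in the jaws, clear of the spindle, and the bystanders look unmoved. The nut stands in the tray at scene (412,437). Carrying the disc over, turning the jaws across the tray on the way.

```bash
python3 -m creep '[[0,0,-4,0,-0.01,0,0],[0,0,-6,0.001,-0.02,0,0],[0,0,-6,0.001,-0.025,0,0],[0,0,-6,0.001,-0.025,0,0],[0,0,-6,0.001,-0.025,0,0],[0,0,-6,0.001,-0.025,0,0],[0,0,-6,0.001,-0.025,0,0],[0,0,-6,0.001,-0.025,0,0],[0,0,-6,0.001,-0.025,0,0],[0,0,-6,0.001,-0.025,0,0],[0,0,-6,0,-0.018,0,0],[0,0,-6,0,-0.01,0,0]]'; python3 -m creep '[[0,0,-6,0,0,0,0],[0,0,-6,0,0,0,0],[0,0,-4,0,0,0,0],[0,0,0,0,0,0,0],[0,0,0,0,0,0,0]]';python3 st.py
python3 - <<'E'
from h import *
o=manip.get_obs();im=manip.capture("wrist")[:,:,::-1];cv2.imwrite("pics/w12.png",im)
s=manip.capture("scene")[:,:,::-1];cv2.imwrite("pics/s12.png",s);
E
```

```text
t: 19.45
ee_pos: [0.4674, -0.2108, 0.3979]
tool_rot: [-0.001, 0.442, 0.897, -0.001]
ft_force: [0.5, -0.4, -3.7]
gripper_width: 0.489
t: 19.87
ee_pos: [0.4678, -0.2081, 0.398]
tool_rot: [-0.001, 0.558, 0.83, -0.001]
ft_force: [-0.5, -1.2, -3.4]
gripper_width: 0.486
jaw 22.1 [ 0.4678 -0.2081  0.398 ] F [-0.5 -1.2 -3.4] M [-0.03  0.06 -0.01] w 45.22 t 19.8667 j7 1.02
```

View pics/w12.png

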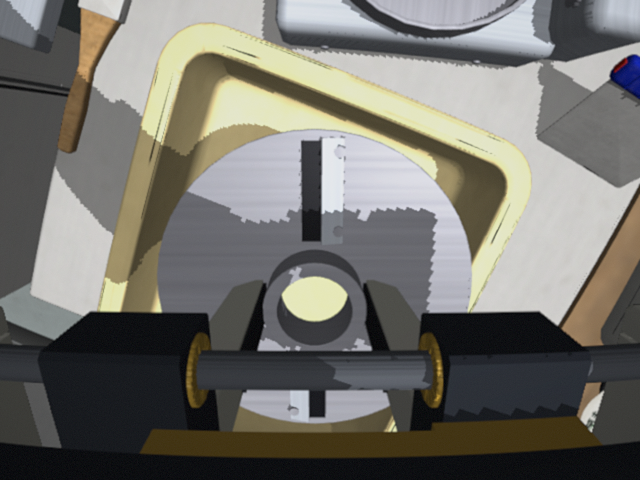

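View pics/s12.png

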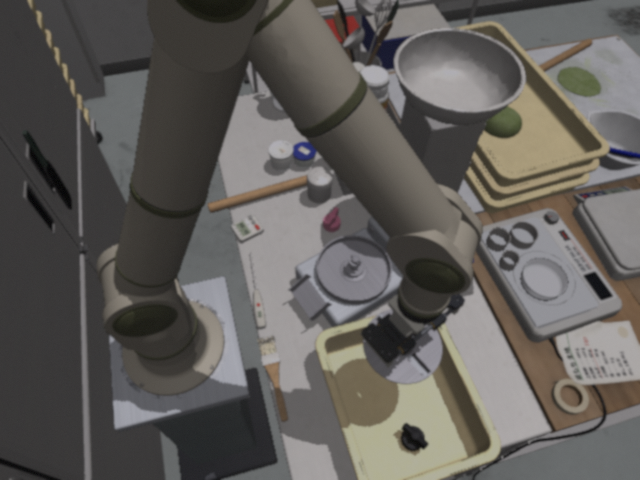

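```bash
python3 -m creep '[[0,0,0,0,-0.004,-0.01,0],[0,0,0,0,-0.004,-0.02,0],[0,0,0,0,0,-0.025,0],[0,0,0,0,0,-0.03,0],[0,0,0,0,0,-0.03,0],[0,0,0,0,0,-0.025,0],[0,0,0,0,0,-0.02,0],[0,0,0,0,0,-0.012,0],[0,0,0,0,0,-0.01,0],[0,0,0,0,0,-0.005,0],[0,0,0,0,0,0,0],[0,0,0,0,0,0,0]]'; python3 st.py; python3 -m creep '[[0,0,0,0,0,-0.0015,0],[0,0,0,0,0,-0.0015,0],[0,0,0,0,0,0,0]]'; python3 st.py
```

```text
t: 20.97
ee_pos: [0.4679, -0.2168, 0.212]
tool_rot: [0.0, 0.56, 0.829, -0.0]
ft_force: [0.1, 0.7, -4.8]
gripper_width: 0.488
jaw 21.9 [ 0.4679 -0.2168  0.212 ] F [ 0.1  0.7 -4.8] M [-0.06 -0.04  0.  ] w 45.35 t 20.9667 j7 1.23
t: 21.22
ee_pos: [0.468, -0.2164, 0.2092]
tool_rot: [0.0, 0.559, 0.829, 0.0]
ft_force: [-0.8, -0.2, -4.0]
gripper_width: 0.482
jaw 22.0 [ 0.468  -0.2164  0.2092] F [-0.8 -0.2 -4. ] M [-0.04  0.01 -0.03] w 44.8 t 21.2167 j7 1.23
```

```bash
python3 -m creep '[[0,0,0,0,0,-0.0015,0],[0,0,0,0,0,-0.0015,0],[0,0,0,0,0,-0.0015,0],[0,0,0,0,0,0,0]]'; python3 st.py; python3 -m creep '[[0,0,0,0,0,-0.001,0],[0,0,0,0,0,-0.001,0],[0,0,0,0,0,0,0]]'; python3 st.py
```

```text
t: 21.55
ee_pos: [0.4678, -0.2165, 0.2041]
tool_rot: [-0.0, 0.56, 0.829, -0.0]
ft_force: [0.1, -0.2, -4.4]
gripper_width: 0.487
jaw 22.0 [ 0.4678 -0.2165  0.2041] F [ 0.1 -0.2 -4.4] M [-0.03  0.03  0.04] w 45.31 t 21.55 j7 1.24
t: 21.8
ee_pos: [0.4678, -0.2165, 0.2022]
tool_rot: [-0.0, 0.56, 0.829, -0.0]
ft_force: [-0.3, 0.3, -4.4]
gripper_width: 0.487
jaw 21.9 [ 0.4678 -0.2165  0.2022] F [-0.3  0.3 -4.4] M [-0.04  0.07 -0.02] w 45.27 t 21.8 j7 1.24
```

```bash
python3 -m creep '[[0,0,0,0,0,-0.0007,0],[0,0,0,0,0,0,0]]'; python3 st.py; python3 -m creep '[[0,0,0,0,0,-0.0007,0],[0,0,0,0,0,0,0]]'; python3 st.py
```

```text
t: 21.97
ee_pos: [0.4678, -0.2165, 0.2015]
tool_rot: [-0.0, 0.56, 0.829, -0.0]
ft_force: [0.6, -0.0, -3.8]
gripper_width: 0.487
jaw 21.9 [ 0.4678 -0.2165  0.2015] F [ 0.6 -0.  -3.8] M [-0.05  0.03 -0.01] w 45.34 t 21.9667 j7 1.24
t: 22.13
ee_pos: [0.4678, -0.2165, 0.2011]
tool_rot: [0.0, 0.56, 0.829, 0.0]
ft_force: [-0.8, 0.4, -1.1]
gripper_width: 0.487
jaw 21.9 [ 0.4678 -0.2165  0.2011] F [-0.8  0.4 -1.1] M [-0.04  0.13 -0.04] w 45.3 t 22.1333 j7 1.24
```

```bash
python3 -m creep '[[0,0,0,0,0,-0.0005,0],[0,0,0,0,0,0,0]]'; python3 st.py; python3 -m creep '[[0,0,0,0,0,0,0.046],[0,0,0,0,0,0,0.05],[0,0,0,0,0,0,0.06],[0,0,0,0,0,0,0.07],[0,0,0,0,0,0,0.07],[0,0,0,0,0,0.01,0.07],[0,0,0,0,0,0.02,0.07],[0,0,0,0,0,0.03,0.07],[0,0,0,0,0,0.04,0.07],[0,0,0,0,0,0.04,0.07],[0,0,0,0,0,0.04,0.07],[0,0,0,0,0,0,0.07]]'; python3 st.py
python3 - <<'E'
from h import *
o=manip.get_obs();np.save("w13.npy",np.r_[o["ee_pos"],o["tool_rot"]]);im=manip.capture("wrist")[:,:,::-1];cv2.imwrite("pics/w13.png",im)
E
```

```text
t: 22.3
ee_pos: [0.4677, -0.2165, 0.201]
tool_rot: [0.0, 0.56, 0.829, 0.0]
ft_force: [-1.2, 0.8, 6.7]
gripper_width: 0.482
jaw 21.9 [ 0.4677 -0.2165  0.201 ] F [-1.2  0.8  6.7] M [ 0.08  0.49 -0.03] w 44.86 t 22.3 j7 1.24
t: 23.3
ee_pos: [0.4683, -0.2177, 0.3873]
tool_rot: [0.004, 0.56, 0.828, 0.002]
ft_force: [1.3, -0.6, 0.4]
gripper_width: 0.751
jaw 21.9 [ 0.4683 -0.2177  0.3873] F [ 1.3 -0.6  0.4] M [-0.11 -0.03 -0.07] w 69.88 t 23.3 j7 1.07
```

View pics/w13.png

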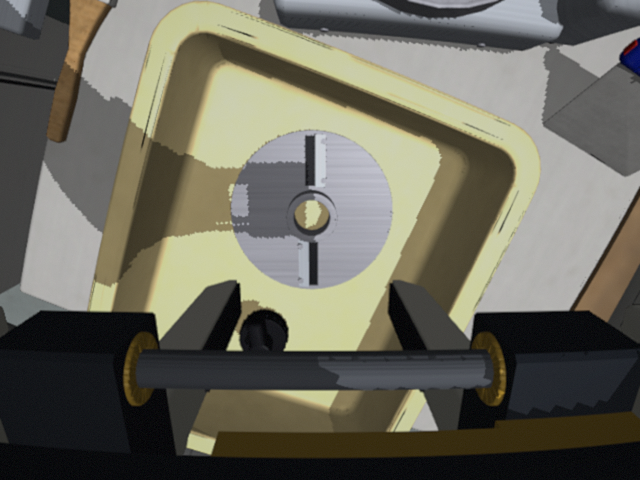

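The disc lies flat in the tray, hub at (313,213), with the nut beside it at (264,330). Checking the placing and the bystanders from the fixed cameras.

```bash
python3 -m creep '[[0,0,0,0,0.02,0.02,0.07],[0,0,0,0,0.03,0.02,0.07],[0,0,0,0,0.03,0,0.07],[0,0,0,0,0.03,0,0.07],[0,0,0,0,0.03,0,0.07],[0,0,0,0,0.03,0,0.07],[0,0,0,0,0.03,0,0.07],[0,0,0,0,0,0,0.07],[0,0,0,0,0,0,0.07]]'
python3 - <<'E'
from h import *
c=cam("wrist",(lambda e:{"ee_pos":e[:3],"tool_rot":e[3:]})(np.load("w13.npy")))
d=onz(c,(312.5,210),.009);n=onz(c,(264,331),.0285);print("disc",d,"nut",n,np.linalg.norm((d-n)[:2]))
print("disc diam",np.linalg.norm(onz(c,(231,210),.009)-onz(c,(393,210),.009)))
s0=cv2.imread("pics/scene0.png");s=manip.capture("scene")[:,:,::-1];t=manip.capture("top")[:,:,::-1]
cv2.imwrite("pics/end.png",s);cv2.imwrite("pics/endt.png",t)
print("bystander diff",np.abs(s0[130:240,205:345].astype(int)-s[130:240,205:345]).mean())
E
```

```text
t: 24.1
ee_pos: [0.4674, -0.0149, 0.4199]
tool_rot: [-0.001, 0.558, 0.83, -0.0]
ft_force: [0.2, -1.2, -0.9]
gripper_width: 0.753
disc [ 0.46766934 -0.21356079  0.009     ] nut [ 0.46677346 -0.34151719  0.0285    ] 0.12795953702879928
disc diam 0.15575119132348225
bystander diff 12.160021645021645
```

View pics/end.png

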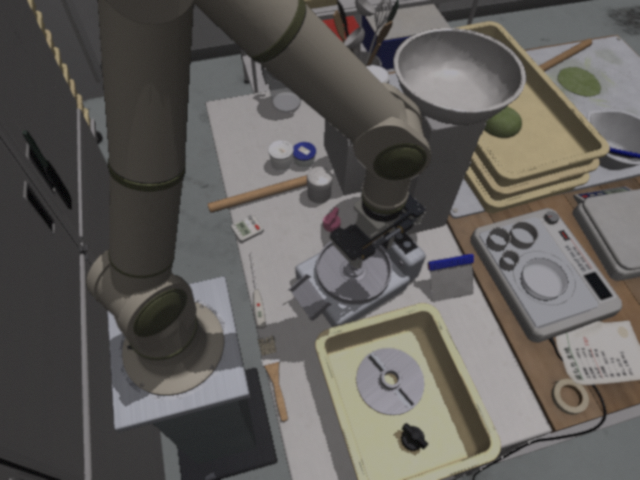

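View pics/endt.png

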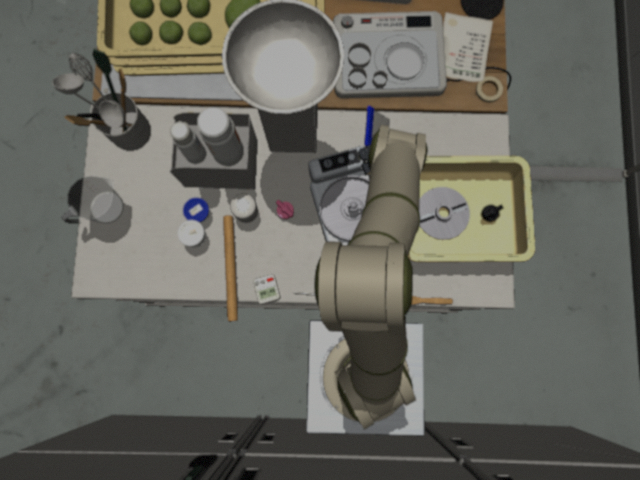

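Both fixed views show the disc flat in the tray (scene 390,380; top 442,213) and the nut upright beside it (scene 412,437; top 491,213), about 0.13 m apart. The bystanders are at their starting pixels, and the gripper is clear above the slicer. Handing in.

```bash
python3 -c "
from plant import manip
print(manip.hand_in())"; python3 st.py
```

```text
the job is handed in; nothing more can be done
None
the job is handed in; nothing more can be done
```

I unscrewed the black wing nut, set it upright in the yellow tray, then lifted the disc off by its hub and laid it flat beside the nut. I handed the job in at about 24 s of the 72 s; no verdict is reported.

**Nut:**
- I turned it clockwise, climbing with the thread. A light pull at about 65° still held (7.6 N), so I backed off and turned on. At about 79° it lifted freely with only its own weight.
- The highest loads I read on the tool while it was on the spindle were about 5.5 N sideways and 7.6 N of pull.

**Last checks:**
- The disc is at (0.468, -0.214) and looks flat, measuring 156 mm across.
- The nut is at (0.467, -0.342), about 128 mm from the disc.
- The gripper touched nothing, and the bystanders look unmoved in both fixed views. I compared those by eye: my pixel-difference check of that area gave 12 grey levels on average, which I didn't trace (the arm and changed shadows could account for it).

**Disagreements:**
- The task says the tray's long side runs along the world's x, but both cameras show it along y. I placed both parts to suit either reading.
- My first wrist reading of the nut was about 5 mm off because the arm was still settling. I measured again at rest before gripping.

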